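# Set the bench caliper to a hand-thrown bowl and lock it

## Robot

A 7-joint arm with a two-finger parallel gripper is mounted at the origin on the work surface. World frame = base frame: x ahead of the robot, y to its left, z up, the work surface at z = 0. Lengths are in m, angles in rad, forces in N, time in s.
With the tool pointing down it reaches from about 0.4 to 0.85 m from the base axis. Payload 10.4 kg.
Tool frame: the origin (TCP) lies at the very end of the fingers, on their centre line; the grasp point (between the pads) lies 19 mm behind it; z points along the fingers, y is the line along which they close (so a half turn about z gives the same grasp; the last joint's range is limited). The gripper opens to 87 mm and grips with 3 to 60 N. Pads are 19 mm wide; open, the fingers measure 117 mm over their backs; the gripper's body (75 mm by 190 mm) begins 51 mm behind the grasp point.
Start: joints at [-1.144, 0.332, -0.065, 1.46, 0.022, 1.35, -0.088], TCP at [0.272, 0.563, 0.187] pointing down, gripper open.
Joint ranges: [-2.6, 2.6], [-0.5, 2.12], [-1.47, 1.34], [0.16, 2.42], [-1.27, 4.41], [0.06, 2.06], [-2.6, 2.6]. Speed limits (rad/s): [2.22, 2.22, 2.79, 2.79, 3.14, 3.14, 3.14].

## Interface

Orientations are given as a unit quaternion [x, y, z, w].
In Python, from bench import * gives the robot as it stands.
- The arm moves only by the tool carry_out, never from a script. Its argument "deltas" is a list of rows, each an object with "hand": the finger opening in mm, from 0 to 87; "dp": the shift along the tool's x, y, z each as a share of 250 mm, from -1 to 1, a list of three; "spin": the turn about the tool's z as a share of pi rad, from -1 to 1. In form: [{"hand": hand, "dp": [dx, dy, dz], "spin": spin}, ...]. A call has 1 to 20 rows; each row is the pose to reach, as a shift and turn from the pose commanded when the call began, along the tool's axes at that moment, turning the shorter way round; what a row does not reach only later rows make up. A row lasts 1/10 s, in which the tool goes at most 50 mm and 8.59 degrees, less where a joint would pass 70% of its speed; a pose out of reach is approached as far as the arm can. A call with a number of a shift or a turn outside -1 to 1 is refused whole. A call with a gripper value outside its range is refused whole. The fingers move at their own pace and stop on an object; "force" is the grip in N (left out, the last holds). Time passes only in rows, so rows that repeat a pose let the fingers close. It gives the time, the measured TCP pose, the force, the opening and the grip force at its end, in the units of the state.
- read_state(): the state, without advancing time (a new reading comes with each control period).
- camera(name): name is "scene" or "top" or "wrist"; returns the picture (384x512x3 uint8, red, green, blue); there is no depth.
- get_calibration(name): a dict with "fx", "fy", "cx", "cy" (pixels), "R" (3x3) and "t" (3): a world point X has camera coordinates R X + t; the wrist camera has in their place "mount" (4x4, takes a point from camera to tool coordinates, whose origin is the TCP and whose axes are the flange's). Camera axes: x right, y down, z forward; pixel columns grow to the right and rows downward; lengths in m; the calibration is good to about 2 mm. A picture is of the moment at which its call begins: read the wrist's pose just before it. get_calibration takes no time and is no camera call.
- close_job(): hands the job in; it is judged then, once.
The state is a dict: "time": time; "joint_positions": joint angles; "joint_vel": joint speeds; "joint_torque": joint torques, N m; "ee_pos": TCP position; "eef_rot": TCP orientation; "ft_force": force on the tool from outside, world axes, zero at the start; "torque": the same for the moment, N m; "width": finger opening in m; "grip_force": force on a finger pad.
Only numpy, scipy, OpenCV 4.12 (cv2) and the standard library are available. Lean on these libraries where they do the work, as an engineer would, in place of code of your own. Each camera call takes 0.05 s, during which the arm holds its last target. There are 200 camera calls.

## Task

Size the upside-down bowl standing on the bed of the bench caliper: push the sliding carriage until its jaw has slid the bowl against the spring anvil at the other end and the anvil gives by about 2 mm, gently, well short of its stop. Then, with the jaws still bearing lightly on the bowl, turn the wing nut on the carriage clockwise (seen from above) until it stops. Keep the bowl standing on the bed, leave it between the jaws, and leave the other things on the bench where they are.

Things in the scene. Friction and masses are not known exactly. Their poses are not given: they have to be found in the camera images.
- gauge: bench caliper, fixed to the bench: flat aluminium bed 180 (x) x 400 (y) x 12 mm. Origin on the bench surface, under the bed, which spans y -160 to +240 mm from it; z up. The measuring line is the line x = 0 along its y axis. The grey anvil housing (80 x 36 x 44 mm above the bed) is at the -y end, the carriage at the +y end
- anvil: spring anvil: upright steel plate 60 mm wide, 36 mm high; its flat face looks to the gauge's +y. Origin at the foot of the face, on the bed (12 mm above the bench). At rest the face is at gauge y = -95 mm; it gives towards -y by 2 N per mm, hard stop at 6 mm. Right touch on the bowl: about 4 N, 2 mm in (2 to 7 N accepted; over 10 N at any time is too hard)
- carriage: grey sliding carriage with the moving jaw: slides along the gauge's y axis with about 7 to 8 N of friction and stays where it is left. Origin at the foot of the jaw face, on the bed, axes as the gauge's; the steel jaw face (60 mm wide, 36 high) looks to -y. Open, it is at gauge y = 85 to 115 mm; the travel ends at -25 mm. Behind it a block 26 mm high carries the wing nut at y = +36 mm
- push_face (a point): middle of the outer (+y) face of the carriage's upright steel push plate, 71 mm behind the jaw face, 24 mm above the bed: pushed towards the gauge's -y it closes the jaws. The plate is 60 mm wide, 8 mm thick, and its top is 42 mm above the bed
- wing_nut (a joint): angle of the wing nut in rad: grows clockwise seen from above; loose at 0 to 0.3, tight against its stop at 1.4 (tight counts from 1.2). At 0 the wings lie along the gauge's x axis. Turning takes about 0.06 N m
- wing_nut_grip (a point): centre of the wing nut's wings, on its axis, 59 mm above the bed (71 mm above the bench), turning with the nut: the wings are a flat upright bar 46 mm long (x axis), 9 mm thick (y axis), 22 mm high (48 to 70 mm above the bed)
- bowl: hand-thrown fired-clay bowl, upside down on the bed between the jaws, about 0.3 kg, 77 mm high with a small foot ring on top. Its rim, the lowest 24 mm, has upright sides; it is out of round, 104 mm across along its x axis, 96 mm along its y axis. Origin at the centre of its underside, z up
- cup: bystander: clay cup, 68 mm wide, 75 mm high, beside the caliper; origin under it
- rib: bystander: wooden potter's rib lying flat, 100 x 50 x 6 mm, in front of the caliper; origin under it
- bowl_spare: bystander: smaller upside-down bowl, 85 mm wide, 65 mm high, on the bench to the right; origin under it
- oxide_jar: bystander: small glass jar, 60 mm wide, 85 mm high; origin under it
- brush: bystander: brush lying on the bench; origin at its middle, underneath
- trimmer: bystander: trimming tool with wooden handle, 150 mm long, lying on the bench; origin under its middle
- dish: bystander: shallow dish, 120 mm wide, 30 mm high; origin under it
Not all that is in view belongs to the job. What is shaped like the bowl but orange or red is not meant.

How it is judged:
By the outcome, as a careful person would: the job done as asked, in the order asked, and still so for the second after the job is handed in, with the robot touching nothing.
It also fails if it takes over 67 s, if anything falls off the work surface, if the arm or the gripper's body presses on something with over 40 N, if the wrist force passes 120 N, or if a joint passes its speed limit or range.

## Working session

There is one attempt and no reset: what is moved stays moved. The work goes in short steps, Python scripts to look and compute and a tool call to move; the robot and the scene stay as the last step left them, time stands still between calls to the robot, and variables do not carry over. Pictures are saved under pics/ and viewed, at most 10 in all, crops included, and the job is handed in when it is done.

Besides the shell and the picture viewer there is one more tool, called after "Emit:" as name([rows], argument=value, ...), one row to a line, values as JSON. carry_out: Moves the arm, as the interface text tells. Its arguments: {"type":"object","properties":{"deltas":{"type":"array","items":{"type":"object","properties":{"hand":{"type":"number"},"dp":{"type":"array","items":{"type":"number","minimum":-1,"maximum":1}},"spin":{"type":"number","minimum":-1,"maximum":1}}}},"force":{"type":"number"}},"required":["deltas"]}

```bash
mkdir -p pics; python3 - <<'E'
from bench import *
import cv2,numpy as np
s=read_state(); print({k:np.round(v,3).tolist() for k,v in s.items()})
for n in ("scene","top","wrist"):
    im=camera(n); cv2.imwrite(f"pics/{n}0.png",im[:,:,::-1]); c=get_calibration(n); print(n,{k:np.round(v,4).tolist() for k,v in c.items()})
a=cv2.imread("pics/top0.png"); cv2.imwrite("pics/top0b.png",cv2.resize(a,(800,600),interpolation=cv2.INTER_CUBIC))
a=cv2.imread("pics/scene0.png"); cv2.imwrite("pics/scene0b.png",cv2.resize(a,(800,600),interpolation=cv2.INTER_CUBIC))
E
```

```text
{'time': 0.0, 'joint_positions': [-1.144, 0.333, -0.065, 1.461, 0.022, 1.35, -0.089], 'joint_vel': [0.001, -0.0, 0.002, 0.001, 0.0, 0.001, -0.0], 'joint_torque': [0.0, -62.327, 0.025, -38.989, -0.061, 0.04, 0.0], 'ee_pos': [0.272, 0.562, 0.186], 'eef_rot': [0.223, 0.975, -0.001, -0.0], 'ft_force': [1.937, 0.375, 0.128], 'torque': [0.014, 0.021, 0.024], 'grip_force': 0.0, 'width': 0.087}
scene {'fx': 392.305, 'fy': 392.305, 'cx': 261.4724, 'cy': 186.4582, 'R': [[-0.2805, 0.9598, 0.0049], [0.7969, 0.2357, -0.5563], [-0.5351, -0.1521, -0.831]], 't': [0.2136, -0.3548, 1.4952]}
top {'fx': 414.5914, 'fy': 414.5914, 'cx': 251.6928, 'cy': 191.3527, 'R': [[0.0094, -1.0, 0.0017], [-0.9879, -0.0096, -0.1549], [0.155, -0.0002, -0.9879]], 't': [-0.0625, 0.5393, 1.2824]}
wrist {'fx': 320.8356, 'fy': 320.8356, 'cx': 252.4101, 'cy': 188.9894, 'mount': [[0.0007, -0.9615, -0.2747, 0.0754], [1.0, 0.0007, 0.0001, -0.0005], [0.0001, -0.2747, 0.9615, -0.1974], [0.0, 0.0, 0.0, 1.0]]}
```

View pics/top0b.png

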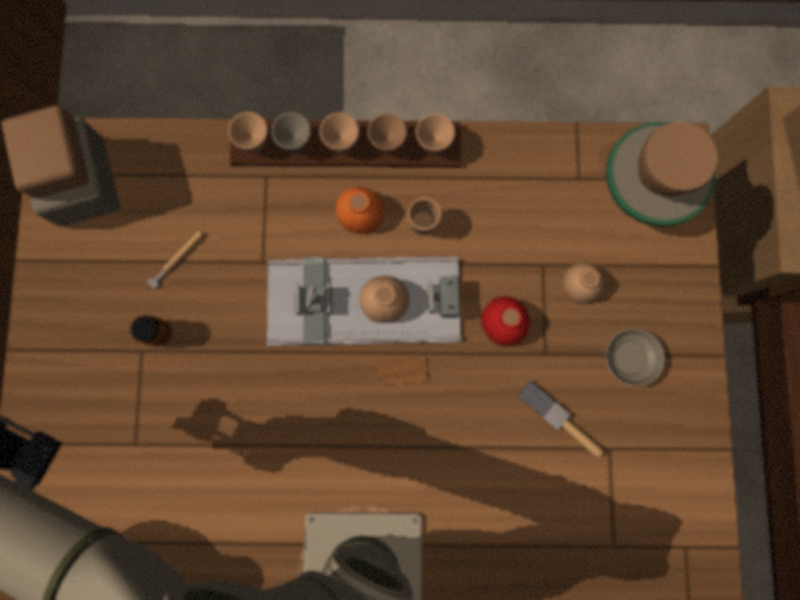

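View pics/scene0b.png

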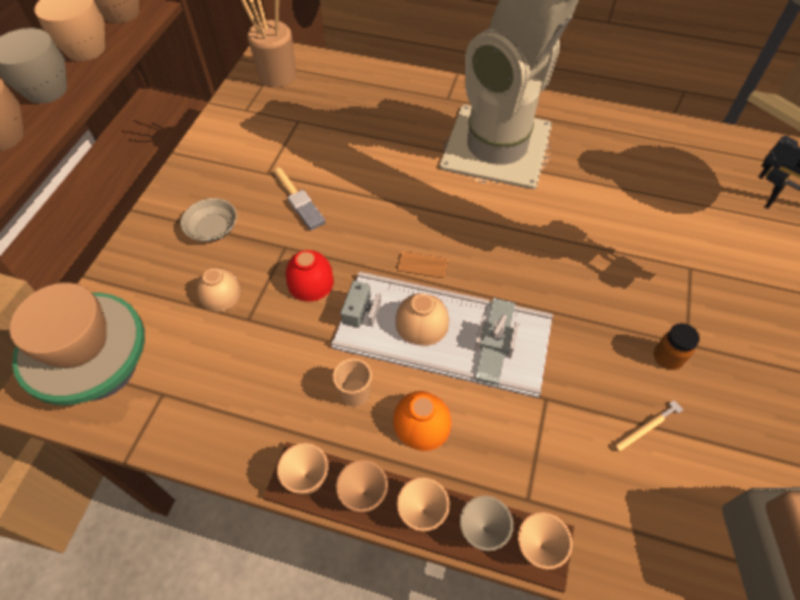

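The top view shows the caliper at about (365,300)/800 px, carriage on the left (world +y), bowl at (384,299) and anvil at (440,297). The scene view agrees: carriage (497,335), bowl (422,320), anvil (365,305). Red and orange decoys stand outside the bed.

```bash
cat > h.py <<'E'
import numpy as np,cv2
from bench import *
from scipy.spatial.transform import Rotation as Ro
def cam(name,state=None):
    c=get_calibration(name)
    if name!="wrist": R=np.array(c["R"]);t=np.array(c["t"])
    else:
        M=np.array(c["mount"]);T=np.eye(4);T[:3,:3]=Ro.from_quat(state["eef_rot"]).as_matrix();T[:3,3]=state["ee_pos"]
        W=np.linalg.inv(T@M);R=W[:3,:3];t=W[:3,3]
    return c,R,t
def ray(cm,px):
    c,R,t=cm; px=np.atleast_2d(px).astype(float)
    d=np.c_[(px[:,0]-c["cx"])/c["fx"],(px[:,1]-c["cy"])/c["fy"],np.ones(len(px))]@R
    return -R.T@t,d
def onz(cm,px,z):
    o,d=ray(cm,px); return o+d*((z-o[2])/d[:,2])[:,None]
def tri(cm1,p1,cm2,p2):
    o1,d1=ray(cm1,p1);o2,d2=ray(cm2,p2);d1=d1[0]/np.linalg.norm(d1[0]);d2=d2[0]/np.linalg.norm(d2[0])
    A=np.c_[d1,-d2];s=np.linalg.lstsq(A,o2-o1,rcond=None)[0]
    a=o1+s[0]*d1;b=o2+s[1]*d2;return (a+b)/2,np.linalg.norm(a-b)
def proj(cm,X):
    c,R,t=cm;p=R@np.asarray(X)+t;return np.array([c["fx"]*p[0]/p[2]+c["cx"],c["fy"]*p[1]/p[2]+c["cy"]])
E
python3 - <<'E'
from h import *
for n,box in (("top",(150,150,310,235)),("scene",(200,165,365,260))):
    im=cv2.imread(f"pics/{n}0.png");cm=cam(n)
    hsv=cv2.cvtColor(im,cv2.COLOR_BGR2HSV)
    m=((hsv[...,1]<70)&(hsv[...,2]>70)).astype(np.uint8)*255
    k=np.zeros_like(m);x0,y0,x1,y1=box;k[y0:y1,x0:x1]=m[y0:y1,x0:x1]
    k=cv2.morphologyEx(k,cv2.MORPH_OPEN,np.ones((3,3)))
    cs,_=cv2.findContours(k,0,2);ct=max(cs,key=cv2.contourArea)
    W=onz(cm,ct[:,0,:],.012)[:,:2]
    r=cv2.minAreaRect((W*1000).astype(np.float32));print(n,"bed rect mm",r,np.round(cv2.boxPoints(r),1).tolist())
    # clay bowl
    b=((hsv[...,0]>5)&(hsv[...,0]<20)&(hsv[...,1]>75)).astype(np.uint8)*255
    h=cv2.convexHull(ct);hm=np.zeros_like(m);cv2.fillPoly(hm,[h],255);hm=cv2.erode(hm,np.ones((5,5)))
    b&=hm;cs,_=cv2.findContours(b,0,2);cb=max(cs,key=cv2.contourArea);x,y,w,hh=cv2.boundingRect(cb)
    print("bowl px",x,y,w,hh,"centre at z.05",onz(cm,[[x+w/2,y+hh/2]],.05).round(3))
E
```

```text
top bed rect mm ((541.1012573242188, 5.7223663330078125), (181.7847137451172, 401.5210266113281), 0.5610832571983337) [[448.20001220703125, 205.60000610351562], [452.20001220703125, -195.89999389648438], [634.0, -194.10000610351562], [630.0, 207.39999389648438]]
bowl px 230 177 32 29 centre at z.05 [[ 0.538 -0.039  0.05 ]]
scene bed rect mm ((543.0237426757812, 3.164886474609375), (190.88983154296875, 405.3798522949219), 1.5224816799163818) [[442.20001220703125, 203.1999969482422], [453.0, -202.0], [643.7999877929688, -196.89999389648438], [633.0, 208.3000030517578]]
bowl px 253 188 35 33 centre at z.05 [[ 0.557 -0.032  0.05 ]]
```

Emit:
carry_out([
  {"hand": 0, "dp": [-0.92, -0.67, -0.05], "spin": -0.147},
  {"hand": 0, "dp": [-0.92, -0.67, -0.05], "spin": -0.147},
  {"hand": 0, "dp": [-0.92, -0.67, -0.05], "spin": -0.147},
  {"hand": 0, "dp": [-0.92, -0.67, -0.05], "spin": -0.147},
  {"hand": 0, "dp": [-0.92, -0.67, -0.05], "spin": -0.147},
  {"hand": 0, "dp": [-0.92, -0.67, -0.05], "spin": -0.147},
  {"hand": 0, "dp": [-0.92, -0.67, -0.05], "spin": -0.147},
  {"hand": 0, "dp": [-0.92, -0.67, -0.05], "spin": -0.147},
  {"hand": 0, "dp": [-0.92, -0.67, -0.05], "spin": -0.147},
], force=10)

```text
time: 1.05
ee_pos: [0.4052, 0.3132, 0.1993]
eef_rot: [-0.007, 1.0, 0.0, -0.0]
ft_force: [-0.3, -0.1, 0.7]
width: 0.0228
grip_force: 0.0
```

Emit:
carry_out([
  {"hand": 0, "dp": [-0.53, -0.85, 0], "spin": 0},
  {"hand": 0, "dp": [-0.53, -0.85, 0], "spin": 0},
  {"hand": 0, "dp": [-0.53, -0.85, 0], "spin": 0},
  {"hand": 0, "dp": [-0.53, -0.85, 0], "spin": 0},
  {"hand": 0, "dp": [-0.53, -0.85, 0], "spin": 0},
  {"hand": 0, "dp": [-0.53, -0.85, 0], "spin": 0},
  {"hand": 0, "dp": [-0.53, -0.85, 0], "spin": 0},
  {"hand": 0, "dp": [-0.53, -0.85, 0], "spin": 0},
  {"hand": 0, "dp": [-0.53, -0.85, 0], "spin": 0},
])

```text
time: 1.95
ee_pos: [0.5405, 0.1032, 0.1993]
eef_rot: [-0.008, 1.0, 0.0, -0.0]
ft_force: [-0.0, 0.4, 0.7]
width: 0.0005
grip_force: 0.0
```

```bash
cat > snap.py <<'E'
import sys,json
from h import *
s=read_state();im=camera("wrist");n=sys.argv[1]
cv2.imwrite(f"pics/{n}.png",im[:,:,::-1]);json.dump({k:np.asarray(s[k]).tolist() for k in("ee_pos","eef_rot")},open(f"pics/{n}.json","w"))
cv2.imwrite(f"pics/{n}b.png",cv2.resize(im[:,:,::-1],(800,600),interpolation=cv2.INTER_CUBIC))
print({k:np.round(s[k],4).tolist() for k in("time","ee_pos","eef_rot","ft_force","torque","width")})
E
python3 snap.py w1
```

```text
{'time': 1.95, 'ee_pos': [0.5405, 0.1032, 0.1993], 'eef_rot': [-0.0076, 1.0, 0.0002, -0.0002], 'ft_force': [-0.0227, 0.4267, 0.652], 'torque': [0.0284, 0.001, 0.0096], 'width': 0.0005}
```

View pics/w1b.png

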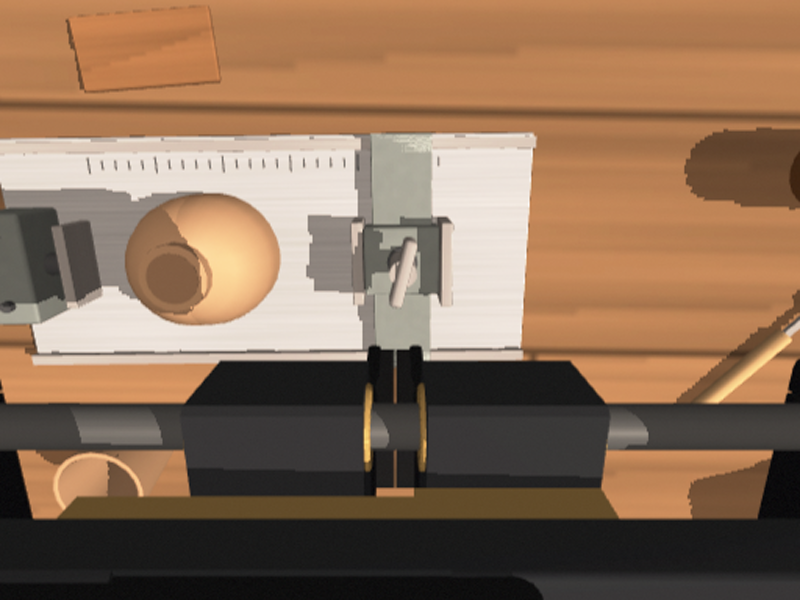

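View w1: carriage with jaw at column 358, nut wings from (408,240) to (398,305), push plate outer edge at column ~452, rows 219–304 (of 800x600). Bowl at (203,260). A second wrist view from further +y next.

Emit:
carry_out([
  {"hand": 0, "dp": [0, 0.32, 0], "spin": 0},
  {"hand": 0, "dp": [0, 0.32, 0], "spin": 0},
  {"hand": 0, "dp": [0, 0.32, 0], "spin": 0},
  {"hand": 0, "dp": [0, 0.32, 0], "spin": 0},
])

```text
time: 2.4
ee_pos: [0.5396, 0.1823, 0.1993]
eef_rot: [-0.007, 1.0, -0.0, -0.0]
ft_force: [0.2, -0.7, 0.8]
width: 0.0002
grip_force: 0.0
```

```bash
python3 snap.py w2; python3 - <<'E'
import cv2,numpy as np
a=cv2.imread("pics/w1.png")[125:215,215:315];b=cv2.imread("pics/w2.png")[125:215,150:250]
f=lambda x:cv2.resize(x,None,fx=4,fy=4,interpolation=cv2.INTER_NEAREST)
cv2.imwrite("pics/c12.png",np.hstack([f(a),f(b)]))
E
```

```text
{'time': 2.4, 'ee_pos': [0.5396, 0.1823, 0.1993], 'eef_rot': [-0.0074, 1.0, -0.0001, -0.0001], 'ft_force': [0.1921, -0.721, 0.7551], 'torque': [-0.0088, -0.0227, -0.0004], 'width': 0.0002}
```

View pics/c12.png

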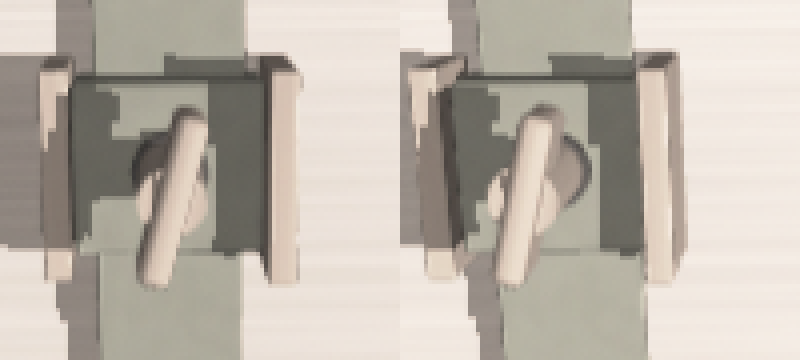

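```bash
python3 - <<'E'
from h import *
import json
c1,c2=[cam("wrist",json.load(open(f"pics/w{i}.json"))) for i in(1,2)]
g=np.array([.541,-.0343]);a=np.radians(.56);G=np.array([[np.cos(a),-np.sin(a)],[np.sin(a),np.cos(a)]])
for n,l,r in(("nut near",(193,119),(138,118)),("nut far",(153,283),(110,284)),("plate outer near",(297,72),(268,72)),("plate outer far",(298,281),(271,281)),("plate inner far",(272,281),(248,281)),("jaw far",(44,279),(26,279))):
    X,e=tri(c1,np.array(l)/4+[215,125],c2,np.array(r)/4+[150,125]);print(n,X.round(4),"gap",round(e*1e3,1),"gauge",((X[:2]-g)@G).round(4))
im=cv2.imread("pics/w1.png");
for z in (.012,):
  for p in((533,137),(523,357)): print("bed corner",onz(c1,[np.array(p)*.64],z).round(4))
hsv=cv2.cvtColor(im,cv2.COLOR_BGR2HSV);print(hsv[165,130],hsv[100,60],hsv[200,120])
for z in(.012,.024,.036):print(z,onz(c1,np.array([[127,260],[280,262],[203,193],[203,325]])*.64,z).round(3).tolist())
E
```

```text
nut near [0.5201 0.1134 0.0776] gap 0.1 gauge [-0.0194  0.1479]
nut far [0.5639 0.1041 0.0768] gap 0.6 gauge [0.0242 0.1382]
plate outer near [0.5124 0.1427 0.0455] gap 0.4 gauge [-0.0269  0.1773]
plate outer far [0.568  0.1442 0.0589] gap 0.3 gauge [0.0288 0.1782]
plate inner far [0.5692 0.1374 0.0554] gap 0.3 gauge [0.0299 0.1714]
jaw far [0.572  0.0734 0.0478] gap 0.3 gauge [0.032  0.1073]
bed corner [[0.4526 0.203  0.012 ]]
bed corner [[0.6261 0.2107 0.012 ]]
[ 13 123 195] [ 15  19 236] [ 13 124 194]
0.012 [[0.549, -0.106, 0.012], [0.549, 0.013, 0.012], [0.497, -0.042, 0.012], [0.602, -0.051, 0.012]]
0.024 [[0.547, -0.1, 0.024], [0.546, 0.016, 0.024], [0.496, -0.038, 0.024], [0.598, -0.047, 0.024]]
0.036 [[0.544, -0.093, 0.036], [0.544, 0.019, 0.036], [0.495, -0.033, 0.036], [0.594, -0.042, 0.036]]
```

Emit:
carry_out([
  {"hand": 0, "dp": [0, 0, 0.2], "spin": 0},
  {"hand": 0, "dp": [0, 0, 0.4], "spin": 0},
  {"hand": 0, "dp": [0, 0, 0.6], "spin": 0},
  {"hand": 0, "dp": [0, 0, 0.677], "spin": 0},
  {"hand": 0, "dp": [0, 0, 0.677], "spin": 0},
  {"hand": 0, "dp": [0, 0, 0.677], "spin": 0},
])

```text
time: 3.05
ee_pos: [0.5408, 0.1805, 0.0313]
eef_rot: [-0.005, 1.0, 0.0, 0.0]
ft_force: [0.5, 0.0, 0.7]
width: 0.0006
grip_force: 0.0
```

Emit:
carry_out([
  {"hand": 0, "dp": [0, -0.03, 0], "spin": 0},
  {"hand": 0, "dp": [0, -0.06, 0], "spin": 0},
  {"hand": 0, "dp": [0, -0.06, 0], "spin": 0},
  {"hand": 0, "dp": [0, -0.06, 0], "spin": 0},
])

```text
time: 3.45
ee_pos: [0.5407, 0.1659, 0.0309]
eef_rot: [-0.006, 1.0, 0.0, 0.001]
ft_force: [0.1, 0.0, 0.4]
width: 0.0005
grip_force: 0.0
```

Emit:
carry_out([
  {"hand": 0, "dp": [0, -0.02, 0], "spin": 0},
  {"hand": 0, "dp": [0, -0.04, 0], "spin": 0},
  {"hand": 0, "dp": [0, -0.06, 0], "spin": 0},
  {"hand": 0, "dp": [0, -0.06, 0], "spin": 0},
])

```text
time: 3.85
ee_pos: [0.5406, 0.15, 0.0302]
eef_rot: [-0.005, 1.0, -0.0, -0.0]
ft_force: [-0.2, -0.1, -1.0]
width: 0.0002
grip_force: 0.0
```

Emit:
carry_out([
  {"hand": 0, "dp": [0, -0.02, 0], "spin": 0},
  {"hand": 0, "dp": [0, -0.04, 0], "spin": 0},
  {"hand": 0, "dp": [0, -0.04, 0], "spin": 0},
])

```text
time: 4.15
ee_pos: [0.5407, 0.1401, 0.0302]
eef_rot: [-0.005, 1.0, -0.0, 0.0]
ft_force: [0.9, 0.3, 0.2]
width: 0.0005
grip_force: 0.0
```

```bash
python3 snap.py w3
```

```text
{'time': 4.15, 'ee_pos': [0.5407, 0.1401, 0.0302], 'eef_rot': [-0.0055, 1.0, -0.0002, 0.0], 'ft_force': [0.9342, 0.2725, 0.1998], 'torque': [0.0506, 0.0355, 0.048], 'width': 0.0005}
```

View pics/w3b.png

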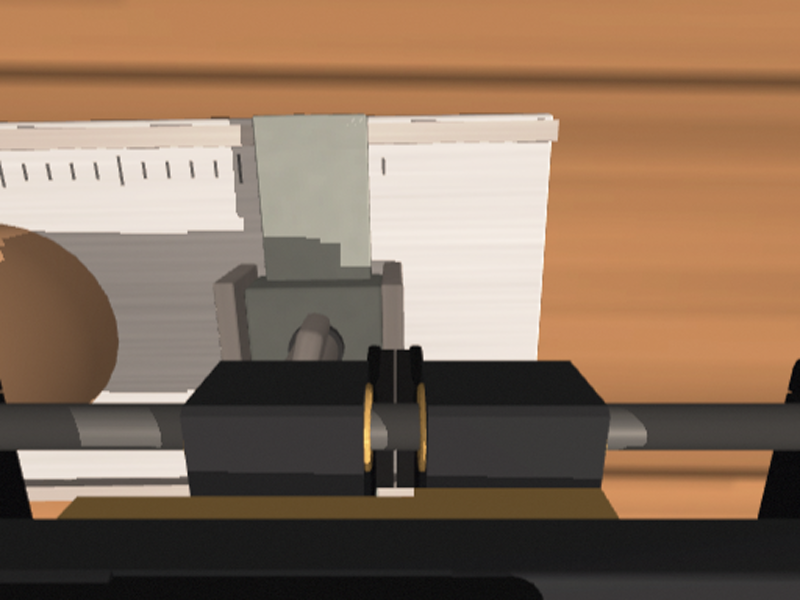

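```bash
python3 - <<'E'
from h import *
import json
for n,ps in(("w1",[(452,219),(363,219),(432,160)]),("w3",[(403,262),(371,262),(240,265),(370,250)])):
    c=cam("wrist",json.load(open(f"pics/{n}.json")))
    print(n,[onz(c,[np.array(p)*.64],z)[0].round(4).tolist() for p,z in zip(ps,(.054,)*len(ps))])
E
```

```text
w1 [[0.5081, 0.1416, 0.054], [0.509, 0.081, 0.054], [0.4695, 0.1266, 0.054]]
w3 [[0.5024, 0.1423, 0.054], [0.5025, 0.131, 0.054], [0.5042, 0.0846, 0.054], [0.4982, 0.1306, 0.054]]
```

```bash
python3 - <<'E'
from h import *
f=[]
for n in("scene","top"):
    im=camera(n)[:,:,::-1];cv2.imwrite(f"pics/{n}3.png",im);cm=cam(n)
    p=proj(cm,[.5407,.1401,.0302]);q=proj(cm,[.5407,.1435,.054]);print(n,p,q)
    x,y=[int(v) for v in p];c=np.ascontiguousarray(im[y-60:y+60,x-50:x+50]);c=cv2.resize(c,(400,480),interpolation=cv2.INTER_CUBIC);cv2.circle(c,(200,240),3,(0,0,255),-1);f.append(c)
cv2.imwrite("pics/c3.png",np.hstack(f))
E
```

```text
scene [327.98847324 217.67477284] [330.33763614 213.94734106]
top [190.43674615 191.07434311] [188.278395   189.89448454]
```

View pics/c3.png

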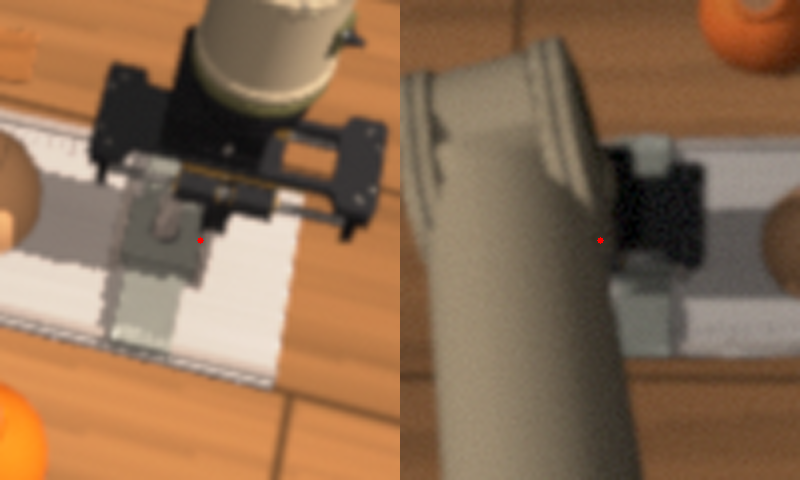

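The crops show the closed finger ending above/right of the projected TCP (200,240), with the carriage unmoved. I'll check where the finger tips really end, using the unobstructed start picture.

```bash
python3 - <<'E'
from h import *
im=cv2.imread("pics/scene0.png");cm=cam("scene")
c=cv2.resize(im[70:160,432:512],None,fx=6,fy=6,interpolation=cv2.INTER_CUBIC)
T=np.array([.272,.563,.187]);ty=np.array([.435,.9,0])
for h,col in((0,(0,0,255)),(.025,(0,255,0))):
    for s in(-.0435,0,.0435):
        p=(proj(cm,T+ty*s+[0,0,h])-[432,70]+.5)*6;cv2.circle(c,(int(p[0]),int(p[1])),3,col,-1)
cv2.imwrite("pics/c0.png",c)
s=read_state();print(s["joint_positions"].round(3) if hasattr(s["joint_positions"],'round') else s["joint_positions"],s["ee_pos"])
E
```

```text
[-0.524  0.33   0.219  1.824 -0.084  0.996  1.313] [0.54059477 0.14125427 0.03019095]
```

View pics/c0.png

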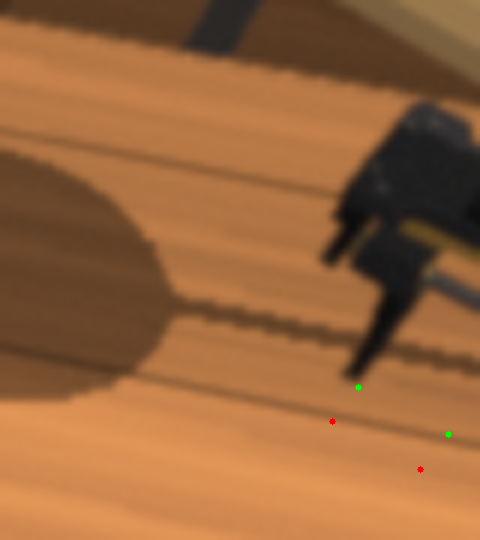

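The start picture shows the finger tips ending about 28–33 mm short of the reported TCP (tip at (350,378) in the crop, against the red projection at (332,421)). The wrist picture gives the same figure, 33 mm. So I treat the real finger end as about 30 mm above the reported TCP, back off and go lower.

Emit:
carry_out([
  {"hand": 0, "dp": [0, 0.09, 0], "spin": 0},
  {"hand": 0, "dp": [0, 0.18, 0], "spin": 0},
  {"hand": 0, "dp": [0, 0.18, 0], "spin": 0},
  {"hand": 0, "dp": [0, 0.18, 0.04], "spin": 0},
  {"hand": 0, "dp": [0, 0.18, 0.08], "spin": 0},
  {"hand": 0, "dp": [0, 0.18, 0.1], "spin": 0},
  {"hand": 0, "dp": [0, 0.18, 0.1], "spin": 0},
])

```text
time: 5.0
ee_pos: [0.5393, 0.185, 0.0038]
eef_rot: [-0.006, 1.0, -0.001, -0.001]
ft_force: [0.1, -0.5, 0.4]
width: 0.0005
grip_force: 0.0
```

Emit:
carry_out([
  {"hand": 0, "dp": [0, -0.03, 0], "spin": 0},
  {"hand": 0, "dp": [0, -0.06, 0], "spin": 0},
  {"hand": 0, "dp": [0, -0.08, 0], "spin": 0},
  {"hand": 0, "dp": [0, -0.08, 0], "spin": 0},
])

```text
time: 5.4
ee_pos: [0.5407, 0.1647, 0.0055]
eef_rot: [-0.005, 1.0, -0.0, 0.0]
ft_force: [-0.3, -0.6, -0.2]
width: 0.0006
grip_force: 0.0
```

Emit:
carry_out([
  {"hand": 0, "dp": [0, -0.02, 0], "spin": 0},
  {"hand": 0, "dp": [0, -0.04, 0], "spin": 0},
  {"hand": 0, "dp": [0, -0.04, 0], "spin": 0},
])

```text
time: 5.7
ee_pos: [0.5405, 0.1552, 0.0052]
eef_rot: [-0.006, 1.0, -0.0, 0.0]
ft_force: [-0.3, 0.0, -0.4]
width: 0.0005
grip_force: 0.0
```

Emit:
carry_out([
  {"hand": 0, "dp": [0, -0.02, 0], "spin": 0},
  {"hand": 0, "dp": [0, -0.04, 0], "spin": 0},
  {"hand": 0, "dp": [0, -0.04, 0], "spin": 0},
])

```text
time: 6.0
ee_pos: [0.5405, 0.1472, 0.0053]
eef_rot: [-0.006, 1.0, 0.001, 0.0]
ft_force: [1.3, 4.3, -2.0]
width: 0.0007
grip_force: 2.0
```

Emit:
carry_out([
  {"hand": 0, "dp": [0, -0.02, 0], "spin": 0},
  {"hand": 0, "dp": [0, -0.04, 0], "spin": 0},
  {"hand": 0, "dp": [0, -0.04, 0], "spin": 0},
])

```text
time: 6.3
ee_pos: [0.5408, 0.1373, 0.0053]
eef_rot: [-0.007, 1.0, 0.001, 0.0]
ft_force: [1.9, 4.0, -2.2]
width: 0.0004
grip_force: 2.1
```

```bash
python3 snap.py w4;python3 - <<'E'
from bench import *
for i in range(4): print(read_state()["ft_force"])
E
```

```text
{'time': 6.3, 'ee_pos': [0.5408, 0.1373, 0.0053], 'eef_rot': [-0.0065, 1.0, 0.0009, 0.0004], 'ft_force': [1.9043, 4.0213, -2.1738], 'torque': [1.0524, -0.2541, -0.0049], 'width': 0.0004}
[ 1.75311485  2.520335   -2.62872387]
[ 1.75311485  2.520335   -2.62872387]
[ 1.75311485  2.520335   -2.62872387]
[ 1.75311485  2.520335   -2.62872387]
```

View pics/w4b.png

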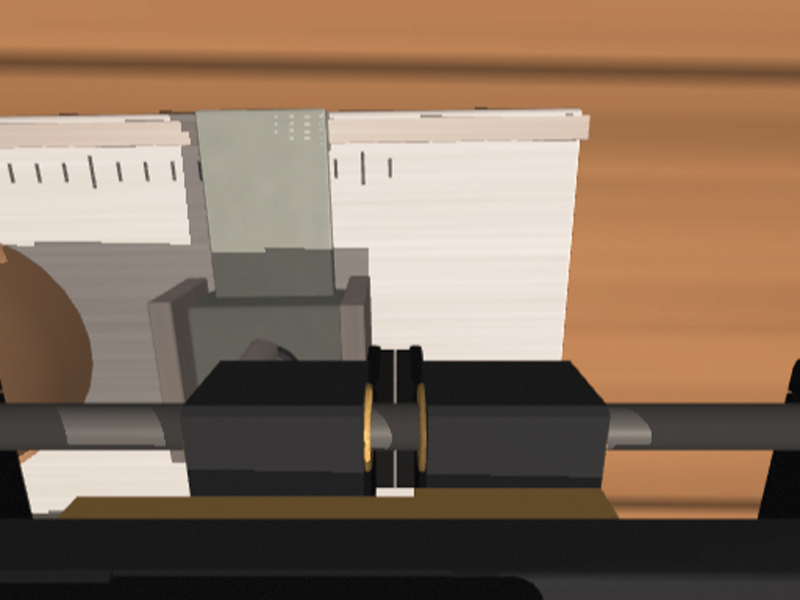

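Emit:
carry_out([
  {"hand": 0, "dp": [0, -0.02, 0], "spin": 0},
  {"hand": 0, "dp": [0, -0.04, 0], "spin": 0},
  {"hand": 0, "dp": [0, -0.06, 0], "spin": 0},
  {"hand": 0, "dp": [0, -0.08, 0], "spin": 0},
  {"hand": 0, "dp": [0, -0.1, 0], "spin": 0},
  {"hand": 0, "dp": [0, -0.12, 0], "spin": 0},
  {"hand": 0, "dp": [0, -0.13, 0], "spin": 0},
  {"hand": 0, "dp": [0, -0.14, 0], "spin": 0},
  {"hand": 0, "dp": [0, -0.15, 0], "spin": 0},
  {"hand": 0, "dp": [0, -0.16, 0], "spin": 0},
  {"hand": 0, "dp": [0, -0.16, 0], "spin": 0},
])

```text
time: 7.45
ee_pos: [0.5417, 0.0977, 0.0053]
eef_rot: [-0.007, 1.0, 0.001, 0.001]
ft_force: [4.0, 5.9, -2.8]
width: 0.0004
grip_force: 2.9
```

Emit:
carry_out([
  {"hand": 0, "dp": [0, -0.01, 0], "spin": 0},
  {"hand": 0, "dp": [0, -0.02, 0], "spin": 0},
  {"hand": 0, "dp": [0, -0.03, 0], "spin": 0},
  {"hand": 0, "dp": [0, -0.04, 0], "spin": 0},
  {"hand": 0, "dp": [0, -0.05, 0], "spin": 0},
  {"hand": 0, "dp": [0, -0.06, 0], "spin": 0},
])

```text
time: 8.05
ee_pos: [0.5421, 0.084, 0.0054]
eef_rot: [-0.007, 1.0, 0.002, 0.001]
ft_force: [4.8, 9.5, -4.0]
width: 0.0006
grip_force: 4.9
```

```bash
python3 snap.py w5; python3 - <<'E'
from h import *
im=camera("scene")[:,:,::-1];cv2.imwrite("pics/s5.png",im)
a=cv2.resize(im[160:260,200:300],(500,500),interpolation=cv2.INTER_CUBIC)
b=cv2.resize(cv2.imread("pics/w5.png")[:250,:200],(300,375))
b=cv2.copyMakeBorder(b,0,125,0,0,0);cv2.imwrite("pics/c5.png",np.hstack([a,b]))
E
```

```text
{'time': 8.05, 'ee_pos': [0.5421, 0.084, 0.0054], 'eef_rot': [-0.0073, 1.0, 0.0015, 0.001], 'ft_force': [4.807, 9.5283, -3.9862], 'torque': [2.2137, -0.9148, 0.156], 'width': 0.0006}
```

View pics/c5.png

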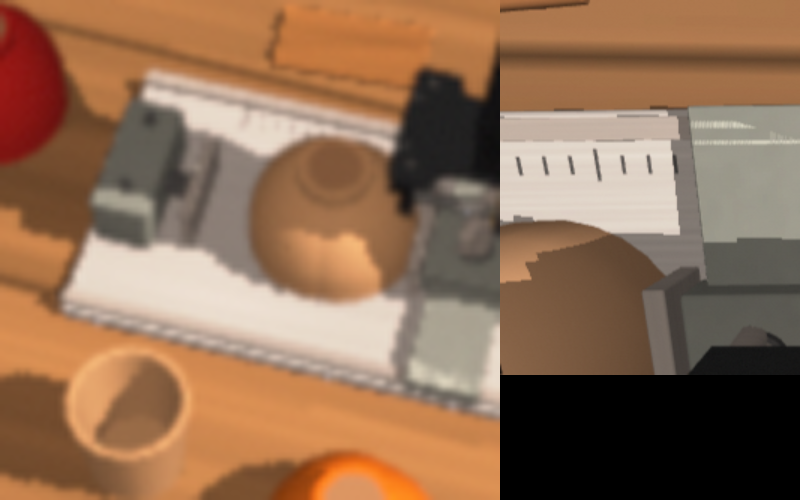

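The bowl has met the jaw (scene crop: bowl at (335,220), anvil plate at (200,190)), standing upright, with roughly 30 mm of gap left to the anvil.

Emit:
carry_out([
  {"hand": 0, "dp": [0.001, -0.01, 0], "spin": 0},
  {"hand": 0, "dp": [0.002, -0.02, 0], "spin": 0},
  {"hand": 0, "dp": [0.003, -0.03, 0], "spin": 0},
  {"hand": 0, "dp": [0.004, -0.04, 0], "spin": 0},
  {"hand": 0, "dp": [0.004, -0.05, 0], "spin": 0},
  {"hand": 0, "dp": [0.004, -0.06, 0], "spin": 0},
])

```text
time: 8.75
ee_pos: [0.5419, 0.069, 0.0057]
eef_rot: [-0.007, 1.0, 0.002, 0.002]
ft_force: [5.6, 10.2, -4.6]
width: 0.0005
grip_force: 4.9
```

```bash
python3 - <<'E'
from h import *
im=camera("scene")[:,:,::-1];cv2.imwrite("pics/s6.png",im);cm=cam("scene")
hsv=cv2.cvtColor(im,cv2.COLOR_BGR2HSV)
for nm in("s5","s6"):
    im=cv2.imread(f"pics/{nm}.png");h=cv2.cvtColor(im,cv2.COLOR_BGR2HSV)
    m=((h[...,1]>75)&(h[...,0]<25)).astype(np.uint8)*255;k=np.zeros_like(m);k[183:225,230:290]=m[183:225,230:290]
    cs,_=cv2.findContours(k,0,2);b=max(cs,key=cv2.contourArea);x,y,w,hh=cv2.boundingRect(b)
    print(nm,"bowl px",x,y,w,hh,"left edge y at z.03",onz(cm,[[x,y+hh*.55]],.036).round(4))
g=np.array([.541,-.0343]);print("anvil face top px",proj(cm,[.542,-.129,.048]))
E
```

```text
s5 bowl px 250 187 34 34 left edge y at z.03 [[ 0.5699 -0.092   0.036 ]]
s6 bowl px 245 186 34 34 left edge y at z.03 [[ 0.5708 -0.1074  0.036 ]]
anvil face top px [240.95036891 193.06764435]
```

Emit:
carry_out([
  {"hand": 0, "dp": [0, -0.01, 0], "spin": 0},
  {"hand": 0, "dp": [0.001, -0.02, 0], "spin": 0},
  {"hand": 0, "dp": [0.001, -0.03, 0], "spin": 0},
  {"hand": 0, "dp": [0.001, -0.04, 0], "spin": 0},
  {"hand": 0, "dp": [0.001, -0.048, 0], "spin": 0},
])

```text
time: 9.3
ee_pos: [0.542, 0.0569, 0.0057]
eef_rot: [-0.007, 1.0, 0.002, 0.002]
ft_force: [4.9, 9.7, -3.3]
width: 0.0006
grip_force: 4.9
```

Emit:
carry_out([
  {"hand": 0, "dp": [0, -0.005, 0], "spin": 0},
  {"hand": 0, "dp": [0, -0.01, 0], "spin": 0},
])

```text
time: 9.5
ee_pos: [0.542, 0.0547, 0.0057]
eef_rot: [-0.007, 1.0, 0.002, 0.002]
ft_force: [6.2, 11.3, -4.0]
width: 0.0005
grip_force: 5.6
```

```bash
python3 snap.py w6; python3 - <<'E'
from h import *
im=camera("scene")[:,:,::-1];cv2.imwrite("pics/s7.png",im)
a=cv2.resize(im[175:235,205:285],(800,600),interpolation=cv2.INTER_CUBIC);cv2.imwrite("pics/c7.png",a)
E
```

```text
{'time': 9.5, 'ee_pos': [0.542, 0.0547, 0.0057], 'eef_rot': [-0.0073, 1.0, 0.0016, 0.0017], 'ft_force': [6.2211, 11.2595, -3.9625], 'torque': [2.6038, -1.2877, 0.1649], 'width': 0.0005}
```

View pics/c7.png

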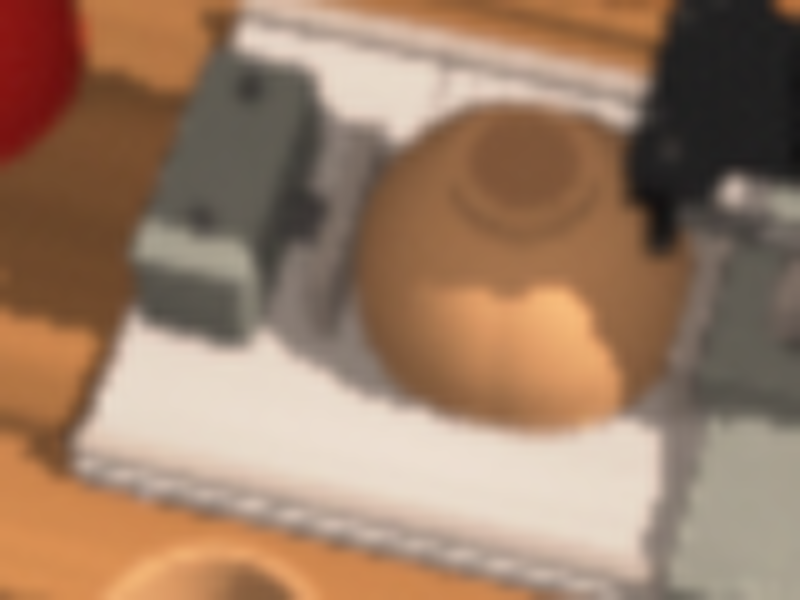

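The bowl's left edge (357,250) is almost at the anvil plate (its right edge runs from (385,130) to (335,330)). Now small steps, watching the force.

Emit:
carry_out([
  {"hand": 0, "dp": [0, -0.006, 0], "spin": 0},
  {"hand": 0, "dp": [0, -0.006, 0], "spin": 0},
])

```text
time: 9.8
ee_pos: [0.5421, 0.0536, 0.0058]
eef_rot: [-0.007, 1.0, 0.002, 0.002]
ft_force: [6.1, 11.4, -4.0]
width: 0.0008
grip_force: 5.7
```

Emit:
carry_out([
  {"hand": 0, "dp": [0, -0.006, 0], "spin": 0},
  {"hand": 0, "dp": [0, -0.006, 0], "spin": 0},
])

```text
time: 10.0
ee_pos: [0.5421, 0.0527, 0.0058]
eef_rot: [-0.008, 1.0, 0.002, 0.002]
ft_force: [5.9, 13.7, -4.1]
width: 0.0006
grip_force: 6.6
```

Emit:
carry_out([
  {"hand": 0, "dp": [0, -0.004, 0], "spin": 0},
  {"hand": 0, "dp": [0, -0.004, 0], "spin": 0},
])

```text
time: 10.2
ee_pos: [0.5421, 0.0522, 0.0058]
eef_rot: [-0.008, 1.0, 0.002, 0.002]
ft_force: [5.3, 14.0, -4.8]
width: 0.0005
grip_force: 7.3
```

Force rose from about 10 N (sliding) to about 14.3 N, so the anvil should be about 2 mm in. Now retreat, lift, and check from above.

Emit:
carry_out([
  {"hand": 0, "dp": [0, 0.02, 0], "spin": 0},
  {"hand": 0, "dp": [0, 0.06, 0], "spin": 0},
  {"hand": 0, "dp": [0, 0.08, 0], "spin": 0},
  {"hand": 0, "dp": [0, 0.08, 0], "spin": 0},
  {"hand": 0, "dp": [0, 0.08, -0.2], "spin": 0},
  {"hand": 0, "dp": [0, 0.08, -0.4], "spin": 0},
  {"hand": 0, "dp": [0, 0.08, -0.6], "spin": 0},
  {"hand": 0, "dp": [0, 0.0, -0.776], "spin": 0},
  {"hand": 0, "dp": [0, -0.15, -0.776], "spin": 0},
  {"hand": 0, "dp": [0, -0.2, -0.776], "spin": 0},
  {"hand": 0, "dp": [0, -0.2, -0.776], "spin": 0},
  {"hand": 0, "dp": [0, -0.2, -0.776], "spin": 0},
  {"hand": 0, "dp": [0, -0.2, -0.776], "spin": 0},
])

```text
time: 11.5
ee_pos: [0.5407, -0.001, 0.1985]
eef_rot: [-0.007, 1.0, 0.0, -0.001]
ft_force: [0.3, 0.3, -0.9]
width: 0.0007
grip_force: 0.0
```

```bash
python3 snap.py w7; python3 - <<'E'
import cv2,numpy as np
a=cv2.imread("pics/w1.png")[125:215,0:70];b=cv2.imread("pics/w7.png")
f=lambda x,k:cv2.resize(x,None,fx=k,fy=k,interpolation=cv2.INTER_CUBIC)
A=f(a,4);B=f(b[100:240,30:290],2)
c=np.zeros((600,800,3),np.uint8);c[:A.shape[0],:280]=A;c[:B.shape[0],280:]=B
d=f(b[125:215,0:70],2);cv2.imwrite("pics/c8.png",c)
E
```

```text
{'time': 11.5, 'ee_pos': [0.5407, -0.001, 0.1985], 'eef_rot': [-0.0069, 1.0, 0.0001, -0.0006], 'ft_force': [0.3299, 0.3036, -0.8618], 'torque': [0.0484, 0.0192, 0.0373], 'width': 0.0007}
```

View pics/w7b.png

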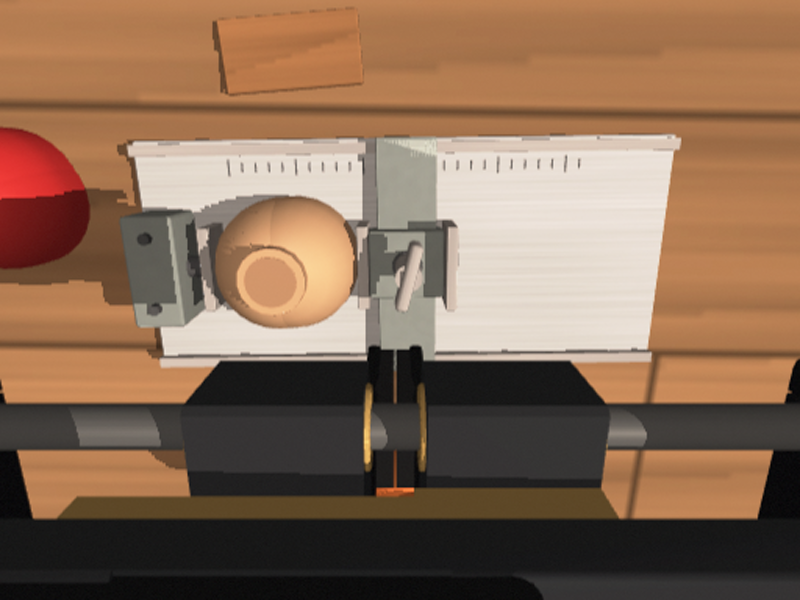

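View w7: the bowl stands between the anvil plate (column ~213) and the jaw (column ~360), touching both, and the nut is at about (409,275). I've looked at enough pictures, so I'll measure numerically from here.

```bash
python3 - <<'E'
from h import *
import json
im1=cv2.imread("pics/w1.png");im7=cv2.imread("pics/w7.png")
def sub(T,S):
    r=cv2.matchTemplate(S,T,cv2.TM_CCOEFF_NORMED);_,v,_,(x,y)=cv2.minMaxLoc(r)
    f=lambda a,b,c:(a-c)/(2*(a-2*b+c))
    return x+f(r[y,x-1],r[y,x],r[y,x+1]),y+f(r[y-1,x],r[y,x],r[y+1,x]),v
for nm,(x0,y0,x1,y1) in(("nut",(246,150,270,198)),("plate",(278,138,296,200)),("carr",(240,138,296,200))):
    x,y,v=sub(im1[y0:y1,x0:x1],im7[100:225,200:340]);print(nm,"shift px",x+200-x0,y+100-y0,round(v,3))
c7=cam("wrist",json.load(open("pics/w7.json")));c1=cam("wrist",json.load(open("pics/w1.json")))
G=cv2.cvtColor(im7,cv2.COLOR_BGR2GRAY).astype(int);G1=cv2.cvtColor(im1,cv2.COLOR_BGR2GRAY).astype(int)
for r in(145,148,152,190,193):print("w7 row",r,"cols118-145",G[r,118:146].tolist())
for r in(144,148,188,192):print("w1 row",r,"cols30-66",G1[r,30:67].tolist())
for X in([.542,-.129,.048],[.512,-.129,.048],[.572,-.129,.048]):print("rest face top expected px w7",proj(c7,X).round(1),"w1",proj(c1,X).round(1),"2mm: w7",proj(c7,np.array(X)-[0,.002,0]).round(1))
E
```

```text
nut shift px 3.7486725 2.2468872 0.921
plate shift px 3.2877808 2.1889038 0.974
carr shift px 3.4341736 2.55867 0.951
w7 row 145 cols118-145 [114, 53, 53, 53, 53, 53, 66, 133, 133, 120, 108, 95, 93, 81, 83, 94, 77, 74, 70, 70, 67, 66, 66, 70, 97, 131, 116, 92]
w7 row 148 cols118-145 [114, 54, 54, 55, 54, 54, 55, 94, 187, 189, 188, 192, 196, 197, 193, 139, 65, 67, 67, 68, 68, 67, 67, 66, 76, 95, 95, 98]
w7 row 152 cols118-145 [117, 91, 54, 53, 53, 54, 54, 77, 182, 190, 188, 191, 194, 200, 213, 132, 66, 66, 66, 67, 68, 69, 79, 91, 96, 100, 102, 105]
w7 row 190 cols118-145 [120, 119, 119, 120, 119, 112, 55, 53, 54, 53, 53, 59, 107, 200, 197, 196, 195, 197, 196, 164, 113, 67, 67, 67, 69, 83, 92, 96]
w7 row 193 cols118-145 [121, 119, 119, 118, 120, 115, 54, 54, 58, 94, 115, 114, 123, 190, 197, 197, 197, 197, 199, 209, 146, 143, 68, 67, 69, 90, 112, 98]
w1 row 144 cols30-66 [57, 56, 59, 71, 76, 80, 83, 89, 107, 90, 82, 79, 78, 76, 74, 74, 71, 70, 71, 71, 71, 73, 71, 71, 69, 69, 71, 80, 139, 139, 140, 139, 139, 139, 139, 139, 138]
w1 row 148 cols30-66 [57, 57, 61, 94, 119, 119, 118, 118, 121, 115, 85, 70, 68, 68, 69, 70, 70, 70, 70, 71, 71, 72, 71, 70, 70, 70, 70, 75, 100, 136, 137, 138, 137, 137, 137, 137, 137]
w1 row 188 cols30-66 [58, 59, 57, 60, 58, 58, 57, 56, 57, 58, 60, 96, 121, 121, 120, 120, 119, 110, 72, 71, 71, 70, 70, 71, 78, 124, 126, 156, 156, 157, 156, 157, 156, 153, 161, 192, 224]
w1 row 192 cols30-66 [124, 125, 125, 125, 123, 123, 123, 124, 122, 98, 100, 123, 120, 121, 120, 120, 119, 118, 106, 75, 124, 127, 155, 154, 155, 157, 156, 154, 174, 205, 214, 230, 230, 230, 230, 231, 231]
rest face top expected px w7 [137.1 168. ] w1 [ 43.1 166.3] 2mm: w7 [135.2 168. ]
rest face top expected px w7 [134.7 140.8] w1 [ 38.6 139.1] 2mm: w7 [132.9 140.8]
rest face top expected px w7 [139.3 193.9] w1 [ 47.4 192.3] 2mm: w7 [137.5 193.9]
```

Anvil face shift, measured from the pictures: about 2.1 px, i.e. 2.2 mm or about 4.4 N, which is on target. Nut at about (0.542, 0.0075), turned 0.22 rad. Next I align the gripper and descend with the fingers open 34 mm.

Emit:
carry_out([
  {"hand": 34, "dp": [-0.005, 0.033, 0], "spin": 0.071},
  {"hand": 34, "dp": [-0.005, 0.033, 0], "spin": 0.071},
  {"hand": 34, "dp": [-0.005, 0.033, 0.1], "spin": 0.071},
  {"hand": 34, "dp": [-0.005, 0.033, 0.25], "spin": 0.071},
  {"hand": 34, "dp": [-0.005, 0.033, 0.4], "spin": 0.071},
  {"hand": 34, "dp": [-0.005, 0.033, 0.45], "spin": 0.071},
  {"hand": 34, "dp": [-0.005, 0.033, 0.45], "spin": 0.071},
  {"hand": 34, "dp": [-0.005, 0.033, 0.45], "spin": 0.071},
])

```text
time: 12.35
ee_pos: [0.5431, 0.0062, 0.0881]
eef_rot: [0.105, 0.994, 0.0, 0.001]
ft_force: [0.1, -0.1, -0.2]
width: 0.0341
grip_force: 0.0
```

```bash
python3 snap.py w8; python3 - <<'E'
from h import *
import json
# nut edges along row: print gray rows near the nut, nut top z=.082
s=json.load(open("pics/w8.json"));c=cam("wrist",s);im=cv2.imread("pics/w8.png");G=cv2.cvtColor(im,cv2.COLOR_BGR2GRAY).astype(int)
for X in([.522,.012,.082],[.532,.0098,.082],[.542,.0075,.082]):
    p=proj(c,X);r=int(round(p[1]));x=int(p[0]);print(X,p.round(1),"cols from",x-20,G[r,x-20:x+21].tolist())
E
```

```text
{'time': 12.35, 'ee_pos': [0.5431, 0.0062, 0.0881], 'eef_rot': [0.1051, 0.9945, 0.0002, 0.0007], 'ft_force': [0.072, -0.0961, -0.2433], 'torque': [-0.0034, -0.0468, 0.0252], 'width': 0.0341}
[0.522, 0.012, 0.082] [255.  182.4] cols from 234 [154, 153, 154, 155, 154, 155, 156, 155, 156, 157, 156, 157, 156, 155, 153, 139, 72, 89, 109, 131, 154, 157, 161, 165, 167, 167, 167, 161, 143, 157, 156, 157, 156, 156, 151, 92, 91, 91, 92, 91, 91]
[0.532, 0.0098, 0.082] [254.9 197.3] cols from 234 [91, 92, 91, 91, 91, 91, 90, 78, 51, 52, 65, 72, 73, 74, 75, 74, 89, 112, 136, 162, 178, 183, 188, 194, 200, 202, 203, 205, 165, 133, 136, 140, 139, 85, 92, 139, 153, 148, 90, 90, 90]
[0.542, 0.0075, 0.082] [254.6 211.9] cols from 234 [156, 156, 157, 156, 156, 155, 154, 155, 158, 186, 187, 191, 189, 154, 107, 91, 96, 118, 144, 171, 181, 185, 190, 196, 200, 201, 203, 198, 171, 192, 188, 188, 185, 184, 184, 156, 155, 155, 156, 155, 150]
```

Emit:
carry_out([
  {"hand": 34, "dp": [0, 0.006, 0], "spin": 0},
  {"hand": 34, "dp": [0, 0.006, 0.08], "spin": 0},
  {"hand": 34, "dp": [0, 0.006, 0.16], "spin": 0},
  {"hand": 34, "dp": [0, 0.006, 0.22], "spin": 0},
  {"hand": 34, "dp": [0, 0.006, 0.22], "spin": 0},
  {"hand": 34, "dp": [0, 0.006, 0.22], "spin": 0},
])

```text
time: 13.0
ee_pos: [0.5432, 0.0075, 0.0328]
eef_rot: [0.105, 0.994, 0.0, 0.001]
ft_force: [0.3, 0.4, 1.0]
width: 0.0343
grip_force: 0.0
```

Emit:
carry_out([
  {"hand": 16, "dp": [0, 0, 0], "spin": 0},
  {"hand": 16, "dp": [0, 0, 0], "spin": 0},
  {"hand": 12, "dp": [0, 0, 0], "spin": 0},
  {"hand": 12, "dp": [0, 0, 0], "spin": 0},
  {"hand": 12, "dp": [0, 0, 0], "spin": 0},
], force=3)

```text
time: 13.5
ee_pos: [0.5433, 0.0083, 0.0323]
eef_rot: [0.105, 0.994, 0.001, 0.001]
ft_force: [1.4, 4.2, 5.5]
width: 0.0176
grip_force: 3.0
```

Emit:
carry_out([
  {"hand": 6, "dp": [0, 0, 0], "spin": 0},
  {"hand": 6, "dp": [0, 0, 0], "spin": 0},
  {"hand": 6, "dp": [0, 0, 0], "spin": 0},
  {"hand": 6, "dp": [0, 0, 0], "spin": 0},
], force=3)

```text
time: 13.9
ee_pos: [0.5431, 0.0082, 0.0321]
eef_rot: [0.105, 0.994, 0.001, 0.001]
ft_force: [1.2, 5.1, 3.5]
width: 0.0178
grip_force: 3.0
```

Emit:
carry_out([
  {"hand": 6, "dp": [0, 0.004, 0], "spin": 0},
  {"hand": 6, "dp": [0, 0.008, 0], "spin": 0},
  {"hand": 6, "dp": [0, 0.008, 0], "spin": 0},
  {"hand": 6, "dp": [0, 0.008, 0], "spin": 0},
], force=3)

```text
time: 14.3
ee_pos: [0.543, 0.0084, 0.0317]
eef_rot: [0.106, 0.994, -0.0, 0.0]
ft_force: [0.9, -2.4, 4.4]
width: 0.018
grip_force: 3.0
```

The fingers have closed on an 18 mm object, both sides constrained. That is the boss under the wings, so the tips sit slightly too low. Centring is confirmed. Open, raise 9 mm, close again.

Emit:
carry_out([
  {"hand": 30, "dp": [0, -0.003, 0], "spin": 0},
  {"hand": 30, "dp": [0, -0.003, 0], "spin": 0},
  {"hand": 30, "dp": [0, -0.003, -0.02], "spin": 0},
  {"hand": 30, "dp": [0, -0.003, -0.036], "spin": 0},
  {"hand": 30, "dp": [0, -0.003, -0.036], "spin": 0},
])

```text
time: 14.8
ee_pos: [0.5432, 0.0087, 0.0414]
eef_rot: [0.105, 0.994, 0.0, 0.0]
ft_force: [0.3, 0.1, -0.1]
width: 0.0297
grip_force: 0.0
```

Emit:
carry_out([
  {"hand": 14, "dp": [0, 0, 0], "spin": 0},
  {"hand": 14, "dp": [0, 0, 0], "spin": 0},
  {"hand": 4, "dp": [0, 0, 0], "spin": 0},
  {"hand": 4, "dp": [0, 0, 0], "spin": 0},
  {"hand": 4, "dp": [0, 0, 0], "spin": 0},
  {"hand": 4, "dp": [0, 0, 0], "spin": 0},
], force=3)

```text
time: 15.4
ee_pos: [0.5427, 0.0085, 0.0406]
eef_rot: [0.105, 0.994, -0.0, -0.0]
ft_force: [-0.7, -1.1, -0.5]
width: 0.0174
grip_force: 3.0
```

Emit:
carry_out([
  {"hand": 30, "dp": [0, 0, 0], "spin": 0},
  {"hand": 30, "dp": [0, 0, 0], "spin": 0},
  {"hand": 30, "dp": [0, 0, -0.02], "spin": 0},
  {"hand": 14, "dp": [0, 0, -0.02], "spin": 0},
  {"hand": 14, "dp": [0, 0, -0.02], "spin": 0},
  {"hand": 14, "dp": [0, 0, -0.02], "spin": 0},
  {"hand": 4, "dp": [0, 0, -0.02], "spin": 0},
  {"hand": 4, "dp": [0, 0, -0.02], "spin": 0},
  {"hand": 4, "dp": [0, 0, -0.02], "spin": 0},
], force=3)

```text
time: 16.3
ee_pos: [0.5427, 0.0085, 0.0456]
eef_rot: [0.105, 0.994, -0.0, -0.0]
ft_force: [-0.7, -0.1, 0.3]
width: 0.0085
grip_force: 3.0
```

```bash
python3 snap.py w9
```

```text
{'time': 16.3, 'ee_pos': [0.5427, 0.0085, 0.0456], 'eef_rot': [0.1054, 0.9944, -0.0, -0.0001], 'ft_force': [-0.6956, -0.0705, 0.2585], 'torque': [-0.0606, 0.0175, -0.0231], 'width': 0.0085}
```

The fingers hold the 9 mm bar, centred, with no side force. Now firm the grip and turn clockwise.

Emit:
carry_out([
  {"hand": 4, "dp": [0, 0, 0], "spin": 0},
  {"hand": 4, "dp": [0, 0, 0], "spin": 0},
  {"hand": 4, "dp": [0, 0, 0], "spin": 0.03},
  {"hand": 4, "dp": [0, 0, 0], "spin": 0.06},
  {"hand": 4, "dp": [0, 0, 0], "spin": 0.09},
  {"hand": 4, "dp": [0, 0, 0], "spin": 0.12},
  {"hand": 4, "dp": [0, 0, 0], "spin": 0.15},
  {"hand": 4, "dp": [0, 0, 0], "spin": 0.15},
], force=15)

```text
time: 17.15
ee_pos: [0.543, 0.0092, 0.0457]
eef_rot: [0.335, 0.942, 0.0, 0.0]
ft_force: [1.6, 0.9, -2.2]
width: 0.0081
grip_force: 15.0
```

Emit:
carry_out([
  {"hand": 4, "dp": [0, 0, 0], "spin": 0.03},
  {"hand": 4, "dp": [0, 0, 0], "spin": 0.06},
  {"hand": 4, "dp": [0, 0, 0], "spin": 0.09},
  {"hand": 4, "dp": [0, 0, 0], "spin": 0.12},
  {"hand": 4, "dp": [0, 0, 0], "spin": 0.15},
  {"hand": 4, "dp": [0, 0, 0], "spin": 0.17},
  {"hand": 4, "dp": [0, 0, 0], "spin": 0.19},
  {"hand": 4, "dp": [0, 0, 0], "spin": 0.2},
  {"hand": 4, "dp": [0, 0, 0], "spin": 0.2},
])

```text
time: 18.05
ee_pos: [0.5437, 0.0096, 0.0458]
eef_rot: [0.608, 0.794, 0.001, 0.0]
ft_force: [4.1, 2.0, -4.0]
width: 0.0077
grip_force: 15.1
```

```bash
python3 -c "
from bench import *;s=read_state();print(s['torque'],s['ft_force'],s['joint_positions'])"
```

```text
[ 0.65825302 -1.0191927   0.09419316] [ 4.08287918  2.00153589 -4.03495337] [-0.51491775  0.29653011  0.47948409  1.86414671 -0.16008282  1.01654172
  0.29420632]
```

Emit:
carry_out([
  {"hand": 4, "dp": [0, 0, 0], "spin": 0.01},
  {"hand": 4, "dp": [0, 0, 0], "spin": 0.02},
  {"hand": 4, "dp": [0, 0, 0], "spin": 0.03},
  {"hand": 4, "dp": [0, 0, 0], "spin": 0.04},
  {"hand": 4, "dp": [0, 0, 0], "spin": 0.04},
])

```text
time: 18.55
ee_pos: [0.5429, 0.0086, 0.0467]
eef_rot: [0.657, 0.754, 0.0, -0.0]
ft_force: [-4.2, -0.0, 10.2]
width: 0.0048
grip_force: 4.9
```

```bash
python3 -c "
from bench import *;s=read_state();print(s['torque'],s['ft_force'],s['eef_rot'])"
```

```text
[0.01716187 0.80059931 0.03913355] [-4.23705779e+00 -9.24879618e-03  1.02094438e+01] [ 6.57282483e-01  7.53644255e-01  2.39263730e-04 -1.33291070e-04]
```

The fingers slipped off the bar's rounded top near the stop; the last followed angle was about 1.32 rad. Open, lift and measure the nut and anvil.

Emit:
carry_out([
  {"hand": 30, "dp": [0, 0, 0], "spin": 0},
  {"hand": 30, "dp": [0, 0, -0.01], "spin": 0},
  {"hand": 30, "dp": [0, 0, -0.06], "spin": 0},
  {"hand": 30, "dp": [0, 0, -0.2], "spin": 0},
  {"hand": 30, "dp": [0, -0.01, -0.4], "spin": -0.1},
  {"hand": 30, "dp": [0.02, -0.02, -0.6], "spin": -0.2},
  {"hand": 30, "dp": [0.03, -0.03, -0.61], "spin": -0.3},
  {"hand": 30, "dp": [0.04, -0.03, -0.61], "spin": -0.4},
  {"hand": 30, "dp": [0.04, -0.03, -0.61], "spin": -0.45},
  {"hand": 30, "dp": [0.04, -0.03, -0.61], "spin": -0.462},
  {"hand": 30, "dp": [0.04, -0.03, -0.61], "spin": -0.462},
  {"hand": 30, "dp": [0.04, -0.03, -0.61], "spin": -0.462},
])

```text
time: 19.75
ee_pos: [0.5342, 0.0173, 0.1991]
eef_rot: [0.114, 0.993, 0.0, 0.0]
ft_force: [-0.1, -0.3, 0.9]
width: 0.0301
grip_force: 0.0
```

```bash
python3 snap.py w10; python3 - <<'E'
from h import *
import json
im=cv2.imread("pics/w10.png");c=cam("wrist",json.load(open("pics/w10.json")));G=cv2.cvtColor(im,cv2.COLOR_BGR2GRAY)
p=proj(c,[.5427,.0085,.082]);print("nut px",p)
x,y=p.astype(int);
for r in range(y-26,y+28,3):print(r,G[r,x-32:x+44:2].tolist())
for X in([.512,-.129,.048],[.572,-.129,.048]):print("anvil rest px",proj(c,X).round(1),"2mm",proj(c,np.array(X)-[0,.002,0]).round(1))
for r in range(144,200,4):print("anvil row",r,"cols115-150",G[r,115:150].tolist())
E
```

```text
{'time': 19.75, 'ee_pos': [0.5342, 0.0173, 0.1991], 'eef_rot': [0.1141, 0.9935, 0.0001, 0.0004], 'ft_force': [-0.0779, -0.3278, 0.9268], 'torque': [-0.0251, 0.0294, 0.0333], 'width': 0.0301}
nut px [246.32580957 185.0804741 ]
159 [152, 147, 144, 64, 65, 70, 103, 115, 142, 150, 154, 157, 158, 159, 159, 159, 159, 159, 158, 159, 129, 94, 94, 96, 95, 94, 87, 197, 189, 192, 220, 223, 223, 222, 220, 219, 219, 219]
162 [196, 209, 118, 150, 153, 157, 157, 158, 158, 157, 158, 157, 160, 160, 162, 160, 159, 159, 159, 159, 154, 94, 93, 95, 96, 94, 93, 112, 189, 191, 202, 217, 219, 220, 218, 217, 217, 218]
165 [193, 200, 144, 134, 158, 158, 159, 159, 158, 159, 158, 160, 163, 162, 162, 160, 160, 160, 161, 161, 161, 95, 94, 96, 94, 92, 93, 91, 190, 192, 196, 211, 220, 221, 222, 221, 220, 220]
168 [189, 197, 185, 85, 160, 160, 160, 160, 160, 159, 159, 161, 133, 131, 78, 74, 80, 80, 91, 127, 161, 131, 94, 94, 94, 93, 92, 87, 176, 189, 193, 204, 218, 219, 219, 220, 220, 218]
171 [191, 195, 197, 145, 153, 160, 160, 161, 161, 132, 133, 95, 94, 51, 69, 79, 84, 79, 81, 115, 84, 156, 94, 86, 84, 113, 93, 9
[... 4647 characters left out ...]
, 70, 71, 71, 71, 69, 71, 80, 95, 101, 104, 108, 112, 117, 123, 128, 135, 140, 145, 149, 155, 157, 163, 166, 170, 173, 176]
anvil row 188 cols115-150 [146, 190, 189, 191, 195, 198, 208, 161, 69, 69, 69, 70, 71, 71, 76, 96, 97, 100, 106, 110, 120, 124, 130, 136, 142, 148, 152, 157, 162, 164, 144, 116, 116, 117, 117]
anvil row 192 cols115-150 [57, 79, 159, 190, 191, 192, 193, 160, 103, 67, 70, 70, 69, 71, 83, 96, 99, 104, 111, 117, 123, 130, 135, 127, 130, 131, 113, 115, 115, 116, 117, 119, 135, 174, 194]
anvil row 196 cols115-150 [56, 57, 65, 125, 190, 188, 156, 113, 114, 109, 84, 69, 70, 70, 88, 97, 99, 105, 110, 112, 115, 109, 111, 113, 113, 114, 115, 116, 119, 147, 188, 195, 196, 196, 195]
```

```bash
python3 - <<'E'
from h import *
import json
im=cv2.imread("pics/w10.png");c=cam("wrist",json.load(open("pics/w10.json")));G=cv2.cvtColor(im,cv2.COLOR_BGR2GRAY).astype(int)
P=[]
for col in range(226,268,3):
    s=G[168:199,col];w=np.clip(s-178,0,None);P.append((col,168+(w*np.arange(31)).sum()/max(w.sum(),1)))
P=np.array(P);print(P.round(1).tolist())
W=onz(c,P,.082);vx,vy,_,_=cv2.fitLine(W[:,:2].astype(np.float32),cv2.DIST_HUBER,0,.001,.001).ravel()
a=np.arctan2(vy,vx);print("nut angle",np.round((-(a-np.radians(.56)))%np.pi,3),"mid",W[:,:2].mean(0))
E
```

```text
[[226.0, 196.8], [229.0, 193.3], [232.0, 192.3], [235.0, 190.9], [238.0, 189.7], [241.0, 184.8], [244.0, 185.6], [247.0, 185.6], [250.0, 186.6], [253.0, 184.2], [256.0, 181.8], [259.0, 180.6], [262.0, 179.0], [265.0, 177.5]]
nut angle 1.377 mid [0.54382163 0.00731026]
```

The nut measures 1.38 rad, at its stop within the measuring error. The anvil is still about 2.1 mm in, the bowl is standing, and the arm is clear.

```bash
python3 -c "
from bench import *
print(close_job())"
```

```text
the job is handed in; nothing more can be done
None
```

The job is handed in: the bowl stands between the jaws with the anvil about 2.1 mm in (about 4 N) and the wing nut turned to about 1.38 rad, both measured from wrist-camera pictures, but I viewed 11 pictures against the limit of 10.

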